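# Pack the diamond hand blocks and stack the trays

### The job

Put the hand-polishing block that was left on the bench flat into the empty bay of the part-filled tray, then pick up the full tray by its handle, keep it level with its blocks in it, and stack it on that tray so that all four corner pins sit fully home in the sockets. Set both down without dropping them, leave the lower tray about where it stands and leave the other tools on the bench alone.

Things in the scene. Friction and masses are not known exactly. Their poses are not given: they have to be found in the camera images.
- tray_low: LOWER tray: part-filled, its +y bay is empty, block_low in the -y bay. Blue steel, 140 (x) x 200 (y) x 88 mm high, 0.45 kg, loose, standing on 4 corner pins. Origin: tray centre at the pin tips' level (on the bench); z up. Floor's upper face at z = 20 mm, 3 mm rim walls to z = 38. The trays are alike, each with corner posts, pins and a carrying handle.
- tray_up: UPPER tray: same build as tray_low, same origin and axes, full: block_up1 in its +y bay, block_up2 in its -y bay; 0.7 kg in all, loose on the bench. Stacked on tray_low with pins home, posts resting on posts, its origin is 72 mm above tray_low's, with about 2 mm side play; it fits either way round.
- tray_low_socket0 (a point): Mouth of the socket in tray_low's corner post at +x +y: open top of a 22 mm square bare-metal tube, 16 mm square inside, over 60 mm deep, at x = 59, y = 89, z = 88 mm of the tray. The other three posts are at x = +-59, y = +-89 mm.
- tray_up_pin0 (a point): Tip of tray_up's pin under its +x +y post: x = 59, y = 89, z = 0 mm of the tray; the others at x = +-59, y = +-89 mm. Round steel pin 16 mm long, 12 mm thick, coned over its lowest 8 mm to a 5 mm tip.
- tray_up_handle (a point): Middle of the top of tray_up's handle: tray x = 0, y = 0, z = 84 mm. A black bar along tray x over the divider, 92 mm long, 14 mm thick (y), z = 62 to 84 mm, on two thin uprights at x = +-36 mm. tray_low has the same.
- free_bay (a point): Centre of the empty bay's floor: tray_low x = 0, y = +48, z = 20 mm; axes as the tray's. A 4 mm divider at y = 0 (to z = 38 mm) parts two bays, centred at y = +-48 mm, each 134 (x) x 95 (y) mm, 96 mm along x between the posts.
- block_loose: Rigid hand-polishing block: base 90 (x) x 55 (y) x 9 mm; grip rib along x on top, 76 long, 24 wide, up to 32 mm above the underside. Origin: centre of underside. 0.13 kg. Red. The one left on the bench.
- block_low: Rigid hand-polishing block: base 90 (x) x 55 (y) x 9 mm; grip rib along x on top, 76 long, 24 wide, up to 32 mm above the underside. Origin: centre of underside. 0.13 kg. Yellow. Already in tray_low; stays there.
- block_up1: Rigid hand-polishing block: base 90 (x) x 55 (y) x 9 mm; grip rib along x on top, 76 long, 24 wide, up to 32 mm above the underside. Origin: centre of underside. 0.13 kg. Green. In tray_up; stays in it.
- block_up2: Rigid hand-polishing block: base 90 (x) x 55 (y) x 9 mm; grip rib along x on top, 76 long, 24 wide, up to 32 mm above the underside. Origin: centre of underside. 0.13 kg. White. In tray_up; stays in it.
- roller: Orange rubber roller 36 mm across, 100 mm long (along y), wire frame, wooden handle to +x, about 185 mm overall. Origin under the roller's middle. Leave alone.
- mallet: Mason's round mallet standing on its iron head, 72 mm across, 180 mm high, wooden handle up. Origin under its centre. Leave alone.
- square: Flat steel mason's square: 200 x 30 mm leg along x, the other 110 mm to +y at its -x end, 5 mm thick. Origin under the middle of the long leg. Leave alone.
Things that resemble listed ones, but are neither listed nor needed, are in the scene too. Of the things like the block_low, leave any that is purple; of the rest the smaller one is meant.

How it is judged:
By the outcome, as a careful person would: the job done as asked, in the order asked, and still so for the second after the job is handed in, with the robot touching nothing.
It also fails if it takes over 69 s, if anything falls off the work surface, if the arm or the gripper's body presses on something with over 40 N, if the wrist force passes 120 N, or if a joint passes its speed limit or range.

### The arm

A 6-joint arm with a two-finger parallel gripper is mounted at the origin on the work surface. World frame = base frame: x ahead of the robot, y to its left, z up, the work surface at z = 0. Lengths are in mm, angles in rad, forces in N, time in s.
With the tool pointing down it reaches from about 325 to 775 mm from the base axis. Payload 9.3 kg.
Tool frame: the origin (TCP) lies on the centre line of the jaws, within the pads' length; the fingertips stand 19 mm ahead of it and the grasp point (between the pads) is the TCP; z points along the fingers, y is the line along which they close (so a half turn about z gives the same grasp; the last joint's range is limited). The gripper opens to 85 mm and grips with 20 to 120 N. Pads are 22 mm wide; open, the fingers measure 114 mm over their backs; the gripper's body (76 mm by 85 mm) begins 54 mm behind the grasp point. The pads swing forward as they close: fully open they stand 13 mm farther back than shut.
Start: joints at [-1.479, 0.259, 0.021, 1.334, 0, 1.418], TCP at [133.292, -533.601, 219.479] pointing down, gripper open.
Joint ranges: [-3.04, 3.04], [-0.91, 1.82], [-1.04, 1.36], [-1.92, 1.95], [-1.52, 1.45], [-3.14, 3.14]. Speed limits (rad/s): [2.22, 2.22, 2.79, 3.14, 3.14, 3.14].

### API

Orientations are given as a unit quaternion [w, x, y, z].
In Python, from bench import ctrl gives the robot as it stands.
- The arm moves only by the tool servo_tool, never from a script. Its argument "targets" is a list of rows, each a list of 6 numbers: the shift along the tool's x, y, z in mm, then the turn, a rotation vector about the tool's x, y, z in degrees. A call has 1 to 12 rows; each row shifts and turns the commanded pose from where the row before left it, along the tool's axes as they then stand; what a row does not reach is not made up. A row lasts 1/8 s, in which the tool goes at most 62.5 mm and 10.7 degrees, less where a joint would pass 70% of its speed; a pose out of reach is approached as far as the arm can. A call is refused whole if a number of a shift passes 62.5 or a number of a turn 10.7, either way. A call with a gripper value outside its range is refused whole. "claw" is the opening, from 0 (shut) to 1 (fully open), set as the call begins (left out, the last holds). The fingers move at their own pace and stop on an object; "grip_force" is the grip in N (left out, the last holds). Time passes only in rows, so rows that do not move let the fingers close. It gives the time, the measured TCP pose, the force and the opening at its end, in the units of the state.
- ctrl.get_state(): the state, without advancing time (a new reading comes with each control period).
- ctrl.capture(name): name is "scene" or "top" or "wrist"; returns (picture, depth): 420x560x3 uint8, red, green, blue; 420x560 float32, mm along the optical axis (not along the pixel's ray), 0 where there is no reading.
- ctrl.camera_params(name): a dict with "fov_y" (degrees; the focal length in pixels is half the picture's height over the tangent of half this angle, whatever the lens; pixels are square), "cx", "cy" (the principal point, pixels), "eye" and "orientation" of the camera in the world. Camera axes: x right, y down, z forward; pixel columns grow to the right and rows downward; lengths in mm; the calibration is good to about 2 mm. The wrist camera is an equidistant fisheye: a pixel r from the principal point sees the ray r / f radians off the axis. A picture is of the moment at which its call begins: read the wrist's pose just before it. camera_params takes no time and is no camera call; for the wrist camera it gives the pose at the moment of the call.
- ctrl.sign_off(): hands the job in, once; it reports no verdict.
The state is a dict: "time": time; "q": joint angles; "qvel": joint speeds; "joint_efforts": joint torques, N m; "ee_pos": TCP position; "ee_rot": TCP orientation; "ft_force": force on the tool from outside, world axes, zero at the start; "wrist_torque": the same for the moment, N m; "width": finger opening in mm.
Only numpy, scipy, OpenCV 4.12 (cv2) and the standard library are available. Lean on these libraries where they do the work, as an engineer would, in place of code of your own. Each camera call takes 0.05 s, during which the arm holds its last target. There are 200 camera calls.

## Working session

There is one attempt and no reset: what is moved stays moved. The work goes in short steps, Python scripts to look and compute and a tool call to move; the robot and the scene stay as the last step left them, time stands still between calls to the robot, and variables do not carry over. Pictures are saved under pics/ and viewed, on a budget of 10 in all, crops included, one or two more only if the job needs it, and the job is handed in when it is done.

Besides the shell and the picture viewer there is one more tool, called after "Emit:" as name([rows], argument=value, ...), one row to a line, values as JSON. servo_tool: Moves the arm, as the interface text tells. Its arguments: {"type":"object","properties":{"targets":{"type":"array","items":{"type":"array","items":{"type":"number"}}},"claw":{"type":"number"},"grip_force":{"type":"number"}},"required":["targets"]}

```bash
mkdir -p pics; ls
cat > h.py <<'E'
import numpy as np, cv2
from bench import ctrl
from scipy.spatial.transform import Rotation as R
def cap(n):
    p=ctrl.camera_params(n); im,d=ctrl.capture(n); return p,im,d
def rot(p):
    o=np.array(p["orientation"],float)
    return o if o.shape==(3,3) else R.from_quat(o[[1,2,3,0]]).as_matrix()
def rays(p,uv,fish=False):
    uv=np.atleast_2d(uv).astype(float); f=210/np.tan(np.radians(p["fov_y"]/2))
    x=(uv-[p["cx"],p["cy"]])/f
    if fish:
        r=np.linalg.norm(x,axis=1,keepdims=True)+1e-12
        v=np.hstack([x/r*np.sin(r),np.cos(r)])
    else: v=np.hstack([x,np.ones((len(x),1))])
    return v@rot(p).T
def plane(p,uv,z,fish=False):
    v=rays(p,uv,fish); e=np.array(p["eye"]); return e+v*((z-e[2])/v[:,2])[:,None]
def depthpts(p,d,fish=False):
    vv,uu=np.mgrid[:d.shape[0],:d.shape[1]]; uv=np.c_[uu.ravel(),vv.ravel()]
    v=rays(p,uv,fish); c=v@rot(p)[:,2]
    P=np.array(p["eye"])+v/c[:,None]*d.ravel()[:,None]; P[d.ravel()<=0]=np.nan
    return P.reshape(*d.shape,3)
def save(n,im): cv2.imwrite("pics/"+n+".png",im[:,:,::-1])
E
python3 - <<'E'
from h import *
for n in ("scene","top"):
    p,im,d=cap(n); print(n,p,(d>0).mean()); save(n,im); np.savez(n,im=im,d=d)
print(ctrl.get_state())
E
```

```text
pics
scene {'fov_y': 52.82510740521903, 'cx': 284.45626962568787, 'cy': 202.21550898637994, 'eye': array([1449.09577847,   45.99225677,  956.77845343]), 'orientation': array([-0.26625346,  0.63588356,  0.67119795, -0.27249679])} 0.9959481292517007
top {'fov_y': 46.766471421070946, 'cx': 271.51141255691067, 'cy': 211.69637725485063, 'eye': array([ 329.57505776,   -5.39497012, 1405.24950864]), 'orientation': array([-0.05812458,  0.70702283, -0.7027473 ,  0.05372609])} 0.9961352040816327
{'time': 0.1, 'q': array([-1.47863008e+00,  2.59149644e-01,  2.08287791e-02,  1.33370769e+00,
       -3.65967776e-06,  1.41822803e+00]), 'qvel': array([ 0.00097964, -0.00106839,  0.00097385,  0.00147448, -0.00121402,
        0.00078136]), 'joint_efforts': array([ 3.92168120e-03, -5.56690979e+01,  3.45070660e+01,  1.15949346e-02,
       -2.60183988e-04, -2.29314125e-06]), 'ee_pos': array([ 133.25030605, -533.33448576,  218.91567255]), 'ee_rot': array([-6.15889224e-04,  9.92522274e-01,  1.22062096e-01,  1.67754721e-05]), 'ft_force': array([-1.04110281,  0.28732075,  0.04403619]), 'wrist_torque': array([-0.00922164, -0.00135871,  0.02877627]), 'width': 85.13935588599655}
```

View pics/top.png

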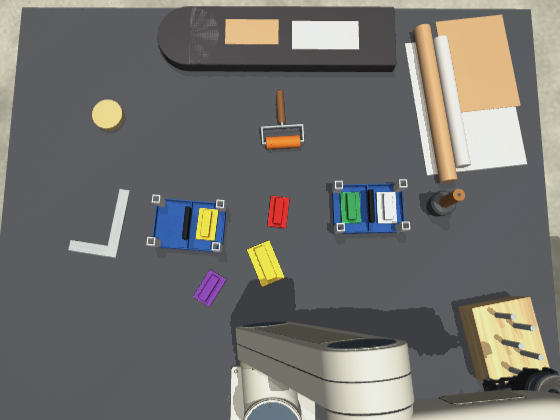

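View pics/scene.png

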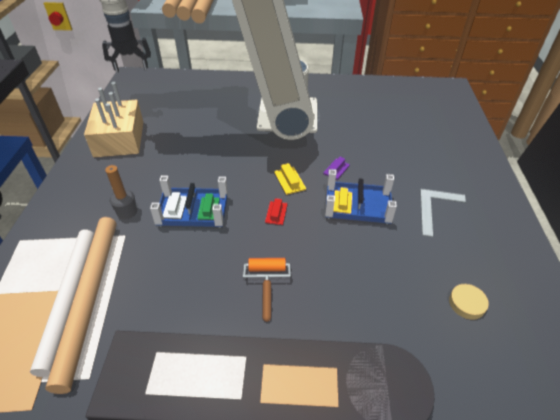

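The top view shows tray_low at about (190,225), tray_up at (368,208) and the red block at (278,212). The mallet stands close to tray_up on its right, at (445,203). Next I'll measure them.

```bash
cat > meas.py <<'E'
from h import *
def fitrect(c):  # 4 post centres -> centre, yaw of the long (y) axis
    (cx,cy),(w,h),a=cv2.minAreaRect(c.astype(np.float32)); return (cx,cy),(w,h),a
E
python3 - <<'E'
from h import *
z=np.load("top.npz"); im,d=z["im"],z["d"]; p=ctrl.camera_params("top")
P=depthpts(p,d)
for nm,(u0,v0,u1,v1) in dict(low=(140,185,235,260),up=(325,170,415,240)).items():
    m=np.zeros(d.shape,np.uint8); hi=(P[...,2]>76)&(P[...,2]<100)
    m[v0:v1,u0:u1]=hi[v0:v1,u0:u1]
    n,l,s,c=cv2.connectedComponentsWithStats(m)
    print(nm)
    for i in range(1,n):
        if s[i,4]>8: print(s[i,4],c[i].round(1),np.nanmedian(P[l==i],0).round(1),plane(p,c[i],88)[0].round(1))
hsv=cv2.cvtColor(im,cv2.COLOR_RGB2HSV)
def blk(nm,lo,hi,box):
    m=cv2.inRange(hsv,lo,hi); u0,v0,u1,v1=box; k=np.zeros_like(m);k[v0:v1,u0:u1]=m[v0:v1,u0:u1]
    q=P[k>0]; 
    c=max(cv2.findContours(k,0,2)[0],key=cv2.contourArea).reshape(-1,2)
    r=cv2.minAreaRect(plane(p,c,9)[:,:2].astype(np.float32)); print(nm,r, "zmax",np.nanpercentile(q[:,2],98))
    rib=q[np.nan_to_num(q[:,2])>np.nanmax(q[:,2])-8]; print(" rib",cv2.minAreaRect(rib[:,:2].astype(np.float32)))
blk("red",(0,120,60),(8,255,255),(262,185,295,235))
blk("yel_low",(22,100,80),(35,255,255),(192,200,222,245))
blk("yel_big",(22,100,80),(35,255,255),(240,235,295,290))
blk("green",(45,100,50),(75,255,255),(335,185,370,230))
E
```

```text
low
54 [156.  198.5] [576.1 324.8  86.6] [575.1 322.9  88. ]
49 [220.  203.5] [563.1 146.2  87.5] [561.9 145.6  88. ]
183 [185.9 222.4] [508.2 238.5  83.7] [508.8 237.9  88. ]
51 [151.2 240.7] [457.7 330.   86.1] [458.  330.7  88. ]
47 [215.6 245.8] [447.1 155.6  87.6] [445.2 154.9  88. ]
up
56 [402.1 183. ] [ 623.  -357.8   87.2] [ 622.4 -357.6   88. ]
56 [337.9 184.8] [ 616.4 -180.    86.8] [ 616.2 -179.9   88. ]
181 [371.1 205. ] [ 560.5 -270.6   84.5] [ 560.2 -270.1   88. ]
55 [405.2 225.2] [ 505.1 -362.7   87.7] [ 504.5 -361.8   88. ]
51 [339.9 226.7] [ 499.5 -183.5   87.1] [ 499.3 -183.4   88. ]
red ((553.3602294921875, -14.812919616699219), (55.187904357910156, 91.31310272216797), 83.39244079589844) zmax 36.804170413517696
 rib ((553.6275634765625, -14.690828323364258), (22.442535400390625, 71.68529510498047), 78.88565063476562)
yel_low ((516.0425415039062, 192.34225463867188), (56.20987319946289, 91.83439636230469), 84.31877136230469) zmax 57.191495990834134
 rib ((513.5035400390625, 189.24197387695312), (21.608110427856445, 73.7116470336914), 83.00460815429688)
yel_big ((403.637451171875, 21.104206085205078), (117.40619659423828, 71.33157348632812), 22.80253791809082) zmax 45.67082026160269
 rib ((404.1981506347656, 21.66616439819336), (94.42394256591797, 29.25529670715332), 23.668245315551758)
green ((567.6707153320312, -224.20460510253906), (89.451904296875, 55.304325103759766), 1.5615400075912476) zmax 57.81162479641575
 rib ((564.3171997070312, -220.4305877685547), (72.4222412109375, 24.274259567260742), 1.404713749885559)
```

```bash
cat > go.py <<'E'
import sys
from h import *
# go.py x y z yaw_deg : remaining shift (tool axes, mm) and turn (rotvec deg, tool axes)
def togo(x,y,z,yaw):
    s=ctrl.get_state(); q=np.array(s["ee_rot"]); A=R.from_quat(q[[1,2,3,0]])
    c,n=np.cos(np.radians(yaw)),np.sin(np.radians(yaw))
    B=R.from_matrix(np.array([[c,n,0],[n,-c,0],[0,0,-1]]))
    print("t",round(s["time"],2),"pos",s["ee_pos"].round(1),"w",round(s["width"],1),"F",s["ft_force"].round(1))
    print("shift now-axes",A.inv().apply(np.array([x,y,z])-s["ee_pos"]).round(1),"target-axes",B.inv().apply(np.array([x,y,z])-s["ee_pos"]).round(1),"turn",np.degrees((A.inv()*B).as_rotvec()).round(2))
if __name__=="__main__": togo(*map(float,sys.argv[1:5]))
E
python3 go.py 553.5 -14.8 180 -7
python3 - <<'E'
from h import *
print(ctrl.camera_params("wrist"))
E
```

```text
t 0.1 pos [ 133.3 -533.3  218.9] w 85.1 F [-1.   0.3  0. ]
shift now-axes [ 533.4 -401.2   39.5] target-axes [ 353.9 -565.9   38.9] turn [-0.07  0.   21.02]
{'fov_y': 65.70646984690485, 'cx': 284.98616903480456, 'cy': 206.4466178339683, 'eye': array([ 215.61161246, -512.75123794,  372.12757916]), 'orientation': array([ 0.13050374,  0.77751117, -0.60655028, -0.10267383])}
```

Emit:
servo_tool([
  [0, 0, 0, 0, 0, 7],
  [0, 0, 0, 0, 0, 7],
  [0, 0, 0, 0, 0, 7],
  [28, -45, 0, 0, 0, 0],
  [29, -47, 4, 0, 0, 0],
  [29, -47, 4, 0, 0, 0],
  [29, -47, 4, 0, 0, 0],
  [29, -47, 4, 0, 0, 0],
  [29, -47, 4, 0, 0, 0],
  [29, -47, 4, 0, 0, 0],
  [29, -47, 4, 0, 0, 0],
  [29, -47, 4, 0, 0, 0],
], claw=1)

```text
time: 1.6
ee_pos: [443.3, -145.6, 187.3]
ee_rot: [0.0, 0.998, -0.061, -0.0]
ft_force: [0.8, -1.4, -0.0]
width: 85.2
```

Emit:
servo_tool([
  [29, -47, 4, 0, 0, 0],
  [29, -47, 3, 0, 0, 0],
  [25, -42, 0, 0, 0, 0],
  [9, -9, 0, 0, 0, 0],
  [0, 0, 0, 0, 0, 0],
  [0, 0, 0, 0, 0, 0],
], claw=0.7)

```text
time: 2.35
ee_pos: [550.7, -15.4, 180.4]
ee_rot: [0.0, 0.998, -0.061, -0.0]
ft_force: [-0.0, 0.9, 0.3]
width: 59.6
```

```bash
cat > wrist.py <<'E'
import sys
from h import *
p,im,d=cap("wrist"); save(sys.argv[1],im); np.savez("wrist",im=im,d=d,**{k:np.array(v) for k,v in p.items()})
P=depthpts(p,d,True); hsv=cv2.cvtColor(im,cv2.COLOR_RGB2HSV)
m=cv2.inRange(hsv,(0,120,60),(8,255,255))
c=max(cv2.findContours(m,0,2)[0],key=cv2.contourArea).reshape(-1,2)
q=np.zeros_like(m); cv2.drawContours(q,[c],-1,1,-1); q=P[q>0]
print("red px",c.mean(0),"base rect",cv2.minAreaRect(plane(p,c,float(sys.argv[2]),True)[:,:2].astype(np.float32)),"z",np.nanpercentile(q[:,2],[2,50,98]).round(1))
t=np.nanpercentile(q[:,2],98)
rib=q[abs(q[:,2]-t)<5]; print("rib",cv2.minAreaRect(rib[:,:2].astype(np.float32)))
E
python3 go.py 553.5 -14.8 180 -7; python3 wrist.py w1 9
```

```text
t 2.35 pos [550.7 -15.4 180.4] w 59.6 F [-0.   0.9  0.3]
shift now-axes [ 2.7 -1.   0.4] target-axes [ 2.7 -1.   0.4] turn [ 0.01  0.03 -0.03]
red px [289.375   183.03125] base rect ((550.823974609375, -12.370460510253906), (55.32787322998047, 91.06053161621094), 84.09394836425781) z [-0.3  8.4 31.8]
rib ((550.8467407226562, -12.045928955078125), (23.943553924560547, 75.20869445800781), 83.44824981689453)
```

Emit:
servo_tool([
  [0, -3, 25, 0, 0, -0.7],
  [0, 0, 35, 0, 0, 0],
  [0, 0, 35, 0, 0, 0],
  [0, 0, 30, 0, 0, 0],
  [0, 0, 17, 0, 0, 0],
  [0, 0, 7, 0, 0, 0],
  [0, 0, 0, 0, 0, 0],
  [0, 0, 0, 0, 0, 0],
])

```text
time: 3.4
ee_pos: [552.2, -11.9, 32.4]
ee_rot: [0.0, 0.998, -0.055, 0.001]
ft_force: [-0.1, 0.5, 0.5]
width: 59.9
```

```bash
python3 go.py 550.8 -12.2 31 -6.3
python3 - <<'E'
from h import *
p,im,d=cap("wrist"); save("w2",im)
E
```

```text
t 3.4 pos [552.2 -11.9  32.4] w 59.9 F [-0.1  0.5  0.5]
shift now-axes [-1.4  0.5  1.4] target-axes [-1.4  0.5  1.4] turn [ 0.   -0.09  0.  ]
```

View pics/w2.png

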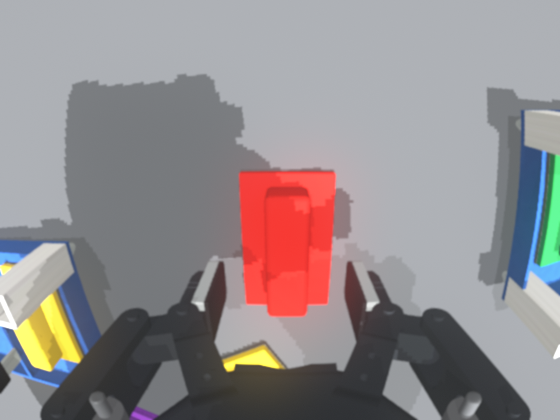

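The red rib (about column 288) lies midway between the open pads (columns 208 and 362), and both pads are over the base. I'll close and lift.

Emit:
servo_tool([
  [-1, 0, 1, 0, 0, 0],
  [0, 0, 0, 0, 0, 0],
  [0, 0, 0, 0, 0, 0],
  [0, 0, 0, 0, 0, 0],
  [0, 0, 0, 0, 0, 0],
  [0, 0, 0, 0, 0, 0],
  [0, 0, -5, 0, 0, 0],
  [0, 0, -20, 0, 0, 0],
  [0, 0, -40, 0, 0, 0],
  [0, 0, -40, 0, 0, 0],
  [0, 0, -40, 0, 0, 0],
  [0, 0, 0, 0, 0, 0],
], claw=0, grip_force=60)

```text
time: 4.95
ee_pos: [552.2, -11.7, 178.9]
ee_rot: [0.0, 0.998, -0.055, 0.003]
ft_force: [-0.1, -0.7, -0.6]
width: 0.3
```

```bash
python3 go.py 513.6 286.4 176 -4.2
```

```text
t 4.95 pos [552.2 -11.7 178.9] w 0.3 F [-0.1 -0.7 -0.6]
shift now-axes [ -71.  -292.1    2.4] target-axes [ -60.4 -294.5    2.9] turn [ 0.03 -0.34 -2.07]
```

The fingers shut on nothing (width 0.3 mm). I'll look at the block again.

```bash
python3 wrist.py w3 9
```

```text
red px [277.8372093  186.95348837] base rect ((550.4434814453125, -12.2625732421875), (55.11085891723633, 91.07818603515625), 83.81028747558594) z [ 5.   8.4 31.8]
rib ((550.3583374023438, -12.296306610107422), (23.470680236816406, 75.48224639892578), 83.06410217285156)
```

View pics/w3.png

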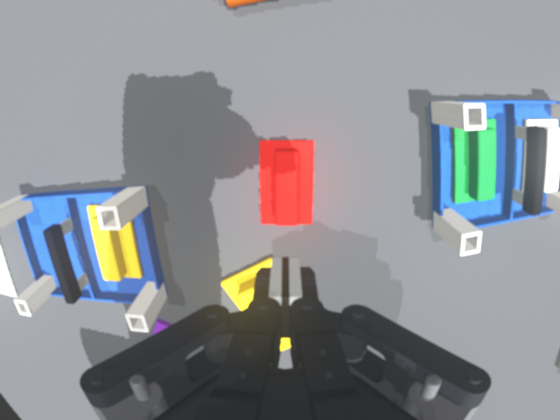

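The block hasn't moved. Most likely the lift began before the slow fingers (about 40 mm/s) had closed. I'll reopen, go back down, and wait for the width reading before lifting.

Emit:
servo_tool([
  [0, 0, 0, 0, 0, 0],
  [0, 0, 0, 0, 0, 0],
  [0, 0, 10, 0, 0, 0],
  [0, 0, 10, 0, 0, 0],
  [0, 0, 20, 0, 0, 0],
  [0, 0, 20, 0, 0, 0],
  [0, 0, 30, 0, 0, 0],
  [0, 0, 25, 0, 0, 0],
  [0, 0, 20, 0, 0, 0],
  [0, 0, 10, 0, 0, 0],
  [0, 0, 3, 0, 0, 0],
  [-1, 0, 0, 0, 0, 0],
], claw=0.6)

```text
time: 6.5
ee_pos: [550.0, -11.4, 27.7]
ee_rot: [0.0, 0.999, -0.055, 0.0]
ft_force: [0.1, -0.2, 0.1]
width: 51.0
```

Emit:
servo_tool([
  [0, 0, 0, 0, 0, 0],
  [0, 0, 0, 0, 0, 0],
  [0, 0, 0, 0, 0, 0],
  [0, 0, 0, 0, 0, 0],
  [0, 0, 0, 0, 0, 0],
  [0, 0, 0, 0, 0, 0],
  [0, 0, 0, 0, 0, 0],
  [0, 0, 0, 0, 0, 0],
], claw=0, grip_force=60)

```text
time: 7.5
ee_pos: [549.8, -11.3, 27.5]
ee_rot: [-0.0, 0.999, -0.055, 0.0]
ft_force: [-0.0, 0.2, 0.1]
width: -0.0
```

Emit:
servo_tool([
  [0, 0, 0, 0, 0, 0],
  [0, 0, 0, 0, 0, 0],
])

```text
time: 7.75
ee_pos: [549.8, -11.3, 27.5]
ee_rot: [0.0, 0.999, -0.055, 0.0]
ft_force: [-0.8, -0.2, -0.4]
width: 0.1
```

Run:
```python
from h import *
p,im,d=cap("wrist"); save("w4",np.vstack([im]))
p2,im2,d2=cap("scene"); 
a=im2[130:270,180:340]; b=cv2.resize(a,(480,420))
save("w4",np.hstack([cv2.resize(im,(320,240)),np.zeros((240,0,3),np.uint8)]) if 0 else np.hstack([im[180:420,120:430],cv2.resize(a,(480,420))[:240]]) if 0 else np.hstack([im[:,120:430],b]))
P=depthpts(p2,d2)
for uv in [(276,205),(276,195),(276,185),(276,175),(276,165)]: print(uv,P[uv[1],uv[0]].round(1))
```

```text
(276, 205) [562.6 -13.5  49.6]
(276, 195) [545.8 -14.5  75.2]
(276, 185) [562.7 -13.2 131.6]
(276, 175) [589.8 -11.3 193.9]
(276, 165) [588.5 -11.3 228.2]
```

View pics/w4.png

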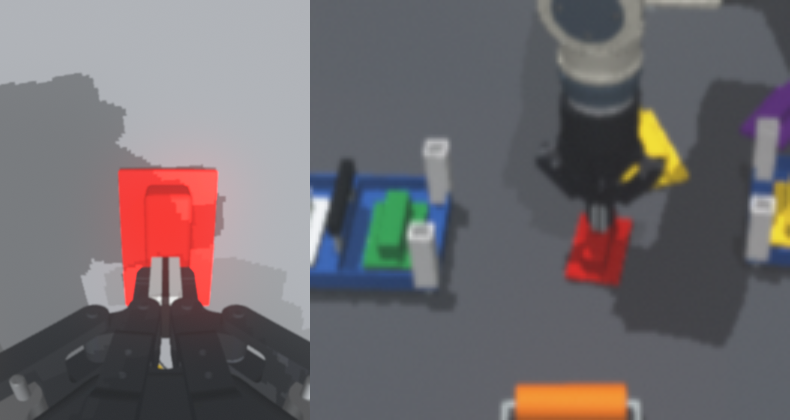

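Run:
```python
from h import *
s=ctrl.get_state(); print(s["ee_pos"].round(1),s["width"],s["q"].round(3))
p,im,d=cap("wrist"); P=depthpts(p,d,True); np.savez("wr",im=im,d=d)
for v in range(225,345,10): print(v,[ (im[v,u].tolist(),P[v,u].round(0).tolist()) for u in (277,286,297)])
p2,im2,d2=cap("scene"); Q=depthpts(p2,d2)
print("scene")
for v in range(188,222,3): print(v,[(im2[v,u].tolist(),Q[v,u].round(0).tolist()) for u in (274,277,280)])
```

```text
[549.8 -11.3  27.5] 0.34901091788801136 [-0.173  0.385 -0.314  0.872  0.     3.078]
225 [([248, 60, 54], [573.0, -10.0, 31.0]), ([248, 60, 55], [573.0, -14.0, 31.0]), ([248, 60, 55], [572.0, -20.0, 30.0])]
235 [([247, 60, 54], [567.0, -9.0, 30.0]), ([248, 60, 54], [567.0, -14.0, 31.0]), ([248, 60, 55], [567.0, -19.0, 31.0])]
245 [([247, 60, 55], [562.0, -8.0, 30.0]), ([247, 61, 55], [562.0, -13.0, 31.0]), ([247, 61, 55], [561.0, -19.0, 31.0])]
255 [([230, 64, 60], [557.0, -8.0, 32.0]), ([229, 55, 51], [556.0, -12.0, 31.0]), ([227, 63, 60], [556.0, -18.0, 31.0])]
265 [([180, 171, 171], [562.0, -9.0, 51.0]), ([96, 54, 55], [561.0, -13.0, 51.0]), ([183, 171, 171], [560.0, -18.0, 50.0])]
275 [([178, 171, 171], [561.0, -9.0, 59.0]), ([92, 53, 55], [561.0, -13.0, 59.0]), ([182, 172, 172], [560.0, -17.0, 59.0])]
285 [([176, 171, 171], [561.0, -9.0, 67.0]), ([86, 53, 55], [561.0, -13.0, 67.0]), ([179, 172, 171], [560.0, -17.0, 67.0])]
295 [([171, 166, 166], [561.0, -9.0, 74.0]), ([80, 53, 54], [561.0, -13.0, 74.0]), ([179, 175, 174], [560.0, -17.0, 74.0])]
305 [([74, 59, 61], [562.0, -9.0, 8
[... 1183 characters left out ...]
75], [563.0, -20.0, 45.0]), ([101, 91, 94], [563.0, -11.0, 46.0]), ([99, 36, 36], [548.0, -2.0, 31.0])]
209 [([137, 38, 37], [565.0, -19.0, 34.0]), ([138, 39, 38], [561.0, -11.0, 31.0]), ([108, 34, 33], [549.0, -2.0, 18.0])]
212 [([141, 38, 37], [573.0, -19.0, 29.0]), ([139, 37, 37], [575.0, -10.0, 33.0]), ([127, 37, 36], [550.0, -2.0, 7.0])]
215 [([155, 40, 40], [587.0, -18.0, 32.0]), ([137, 38, 37], [588.0, -9.0, 33.0]), ([135, 38, 36], [566.0, -1.0, 10.0])]
218 [([124, 36, 36], [592.0, -18.0, 24.0]), ([120, 36, 35], [590.0, -9.0, 22.0]), ([139, 38, 37], [576.0, -1.0, 8.0])]
221 [([165, 41, 40], [589.0, -18.0, 6.0]), ([132, 37, 36], [590.0, -9.0, 9.0]), ([140, 38, 37], [593.0, 0.0, 12.0])]
```

Both cameras put the shut fingertips at z ≈ 46, while the reported TCP (27.5) implies 8.5. The grippers' real reach is therefore about 37 mm shorter than reported. I'll measure the tip precisely before correcting.

Run:
```python
from h import *
z=np.load("wr.npz"); im,d=z["im"],z["d"]; p=ctrl.camera_params("wrist"); P=depthpts(p,d,True)
for u in (275,279,294,298):
    print(u,[(v,int(im[v,u,1]),P[v,u].round(1).tolist()) for v in range(255,266)if im[v,u,1]>100][:3])
print(np.array(p["eye"])-ctrl.get_state()["ee_pos"])
```

```text
275 [(257, 138, [560.9, -7.5, 41.3]), (258, 164, [561.6, -7.6, 43.7]), (259, 171, [561.3, -7.6, 44.1])]
279 [(257, 136, [560.2, -9.3, 40.4]), (258, 162, [560.9, -9.4, 42.7]), (259, 171, [561.4, -9.5, 44.6])]
294 [(257, 135, [559.5, -16.6, 40.6]), (258, 163, [560.6, -16.6, 43.6]), (259, 170, [560.9, -16.6, 45.2])]
298 [(257, 126, [559.7, -18.5, 41.4]), (258, 151, [560.3, -18.5, 43.6]), (259, 160, [560.9, -18.5, 45.6])]
[ 84.33844164  -9.02714791 153.17903032]
```

Emit:
servo_tool([
  [0, 0, 0, 0, 0, 0],
  [0, 0, 0, 0, 0, 0],
  [0, 0, 0, 0, 0, 0],
  [0, 0, 0, 0, 0, 0],
  [0, 0, 0, 0, 0, 0],
  [0, 0, 0, 0, 0, 0],
  [0, 0, 0, 0, 0, 0],
  [0, 0, 0, 0, 0, 0],
], claw=0.6)

```text
time: 8.95
ee_pos: [549.8, -11.3, 27.5]
ee_rot: [0.0, 0.999, -0.055, -0.0]
ft_force: [-0.2, -0.3, 0.6]
width: 51.0
```

Emit:
servo_tool([
  [0, 0, 10, 0, 0, 0],
  [0, 0, 10, 0, 0, 0],
  [0, 0, 6, 0, 0, 0],
  [0, 0, 4, 0, 0, 0],
  [0, 0, 0, 0, 0, 0],
])

```text
time: 9.57
ee_pos: [549.6, -11.3, -2.8]
ee_rot: [-0.0, 0.999, -0.055, -0.0]
ft_force: [-0.1, 0.2, 0.5]
width: 51.4
```

Emit:
servo_tool([
  [0, 0, 0, 0, 0, 0],
  [0, 0, 0, 0, 0, 0],
  [0, 0, 0, 0, 0, 0],
  [0, 0, 0, 0, 0, 0],
  [0, 0, 0, 0, 0, 0],
  [0, 0, 0, 0, 0, 0],
  [0, 0, 0, 0, 0, 0],
  [0, 0, 0, 0, 0, 0],
], claw=0, grip_force=60)

```text
time: 10.58
ee_pos: [550.1, -11.4, -2.0]
ee_rot: [0.0, 0.999, -0.055, 0.0]
ft_force: [-0.5, 0.5, 6.3]
width: 22.8
```

Gripped at 22.8 mm, with the rib nominally 24. I'll lift and carry it over the empty bay.

Emit:
servo_tool([
  [0, 0, -5, 0, 0, 0],
  [0, 0, -15, 0, 0, 0],
  [0, 0, -30, 0, 0, 0],
  [0, 0, -30, 0, 0, 0],
  [0, 0, -30, 0, 0, 0],
  [0, 0, -20, 0, 0, 0],
  [0, 0, -10, 0, 0, 0],
  [0, 0, 0, 0, 0, 0],
])

```text
time: 11.58
ee_pos: [550.0, -11.4, 138.1]
ee_rot: [0.0, 0.999, -0.055, 0.001]
ft_force: [0.1, -0.2, -1.6]
width: 22.7
```

```bash
python3 go.py 512 287 138 -4.2
```

```text
t 11.57 pos [550.  -11.4 138.1] w 22.7 F [ 0.1 -0.2 -1.6]
shift now-axes [ -70.3 -292.4   -0. ] target-axes [-5.970e+01 -2.948e+02  1.000e-01] turn [ 0.   -0.06 -2.07]
```

Emit:
servo_tool([
  [0, 0, 0, 0, 0, -2],
  [-4, -20, 0, 0, 0, 0],
  [-8, -40, 0, 0, 0, 0],
  [-8, -40, 0, 0, 0, 0],
  [-8, -40, 0, 0, 0, 0],
  [-8, -40, 0, 0, 0, 0],
  [-8, -40, 0, 0, 0, 0],
  [-8, -40, 0, 0, 0, 0],
  [-6, -25, 0, 0, 0, 0],
  [-2, -10, 0, 0, 0, 0],
  [0, 0, 0, 0, 0, 0],
  [0, 0, 0, 0, 0, 0],
])

```text
time: 13.08
ee_pos: [496.9, 163.7, 147.1]
ee_rot: [-0.047, 0.998, 0.051, -0.003]
ft_force: [0.3, -0.1, -1.0]
width: 23.1
```

```bash
cat > w5.py <<'E'
import sys
from h import *
s=ctrl.get_state(); p,im,d=cap("wrist"); P=depthpts(p,d,True); save(sys.argv[1],im); np.savez(sys.argv[1],im=im,d=d)
hsv=cv2.cvtColor(im,cv2.COLOR_RGB2HSV)
print("tcp",s["ee_pos"].round(1),"w",s["width"].round(1),"F",s["ft_force"].round(1))
m=((P[...,2]>82)&(P[...,2]<93)&(hsv[...,1]<60)&(hsv[...,2]>90)).astype(np.uint8)
n,l,st,c=cv2.connectedComponentsWithStats(m)
for i in range(1,n):
    if st[i,4]>60:
        r=cv2.minAreaRect(P[l==i][:,:2].astype(np.float32)); print("post?",c[i].round(0),st[i,4],np.round(r[0],1),np.round(r[1],1),round(r[2],1),"z",np.median(P[l==i][:,2]).round(1))
for nm,lo,hi in (("red",(0,120,60),(8,255,255)),("yel",(22,100,80),(35,255,255)),("grn",(45,100,50),(75,255,255))):
    k=cv2.inRange(hsv,lo,hi); cs=cv2.findContours(k,0,2)[0]
    if not cs: continue
    q=np.zeros_like(k); cv2.drawContours(q,[max(cs,key=cv2.contourArea)],-1,1,-1); q=P[(q>0)&(k>0)]
    z=q[:,2]; print(nm,len(q),"z",np.nanpercentile(z,[2,20,50,80,98]).round(1))
    for zz in np.nanpercentile(z,[98]): 
        r=cv2.minAreaRect(q[abs(z-zz)<4][:,:2].astype(np.float32)); print("  rect top",np.round(r[0],1),np.round(r[1],1),round(r[2],1))
E
python3 w5.py w5
```

```text
Traceback (most recent call last):
  File "w5.py", line 5, in <module>
    print("tcp",s["ee_pos"].round(1),"w",s["width"].round(1),"F",s["ft_force"].round(1))
                                         ^^^^^^^^^^^^^^^^
AttributeError: 'float' object has no attribute 'round'
```

View pics/w5.png

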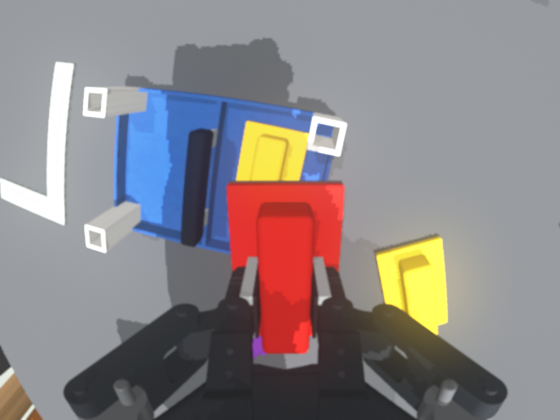

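The wrist stopped at its joint-6 limit (yaw about +6°, tilt about 5°). The half-turned grasp (yaw 176°) fits the range, so I'll level first and then turn.

```bash
sed -i 's/s\["width"\].round(1)/round(s["width"],1)/' w5.py
python3 - <<'E'
from h import *
from go import togo
s=ctrl.get_state(); print(s["q"].round(3))
q=s["ee_rot"];A=R.from_quat(q[[1,2,3,0]]).as_matrix(); y=np.degrees(np.arctan2(A[1,0],A[0,0])); print(y)
togo(496.9,163.7,138,y)
E
```

```text
[ 0.102  0.238 -0.198  1.136  0.094  3.141]
5.888070970794497
t 13.12 pos [496.8 163.6 147.1] w 22.6 F [ 0.3 -0.5 -0.6]
shift now-axes [0.1 0.8 9.1] target-axes [ 0.1 -0.1  9.1] turn [-5.37  0.07 -0.  ]
```

Emit:
servo_tool([
  [0, 0, 0, 0, 0, -10],
  [0, 0, 0, -5.3, -0.9, 0],
  [0, 0, 0, 0, 0, -10],
  [0, 0, 0, 0, 0, -10],
  [0, 0, 0, 0, 0, -10],
  [0, 0, 0, 0, 0, -10],
  [0, 0, 0, 0, 0, -10],
  [0, 0, 0, 0, 0, -10],
  [0, 0, 0, 0, 0, -10],
  [0, 0, 0, 0, 0, -10],
  [0, 0, 0, 0, 0, -10],
  [0, 0, 0, 0, 0, 0],
])

```text
time: 14.62
ee_pos: [496.8, 163.7, 147.1]
ee_rot: [-0.0, 0.603, 0.798, -0.0]
ft_force: [-0.3, -0.0, -1.1]
width: 22.7
```

```bash
python3 go.py 512 287 145 175.8
python3 - <<'E'
from h import *
print(ctrl.get_state()["q"].round(3),ctrl.get_state()["ee_rot"].round(3))
E
```

```text
t 14.62 pos [496.8 163.7 147.1] w 22.7 F [-0.3 -0.  -1.1]
shift now-axes [114.5  48.3   2.1] target-axes [ -6.2 124.1   2.1] turn [-3.000e-02 -4.000e-02 -6.998e+01]
[ 0.158  0.246 -0.184  1.142  0.     1.452] [-0.     0.603  0.798 -0.   ]
```

Emit:
servo_tool([
  [0, 0, 0, 0, 0, -10],
  [0, 0, 0, 0, 0, -10],
  [0, 0, 0, 0, 0, -10],
  [0, 0, 0, 0, 0, -10],
  [0, 0, 0, 0, 0, -10],
  [0, 0, 0, 0, 0, -10],
  [0, 0, 0, 0, 0, -10],
  [-1, 24, 0, 0, 0, 0],
  [-2, 40, 2, 0, 0, 0],
  [-2, 40, 0, 0, 0, 0],
  [-1, 20, 0, 0, 0, 0],
  [0, 0, 0, 0, 0, 0],
])

```text
time: 16.12
ee_pos: [511.4, 288.0, 144.8]
ee_rot: [-0.001, 0.036, 0.999, -0.0]
ft_force: [0.6, 0.6, -0.8]
width: 22.8
```

```bash
python3 w5.py w6
```

```text
tcp [511.4 288.  144.8] w 22.8 F [ 0.6  0.6 -0.8]
post? [349. 136.] 635 [454.2 335.1] [22.9 22.3] 85.6 z 86.6
post? [101. 142.] 511 [441.3 157.9] [23.6 22.1] 84.0 z 86.4
post? [125. 282.] 437 [558.9 149.1] [23.7 23.4] 85.1 z 86.1
post? [348. 285.] 201 [571.7 332.1] [10.9 22.5] 88.2 z 86.5
red 11520 z [153.5 154.7 176.9 177.8 178.7]
  rect top [510.8 288.2] [24.2 76.2] 86.2
yel 5486 z [25.5 27.5 29.5 50.6 51.7]
  rect top [510.  192.6] [24.4 75.8] 84.7
```

View pics/w6.png

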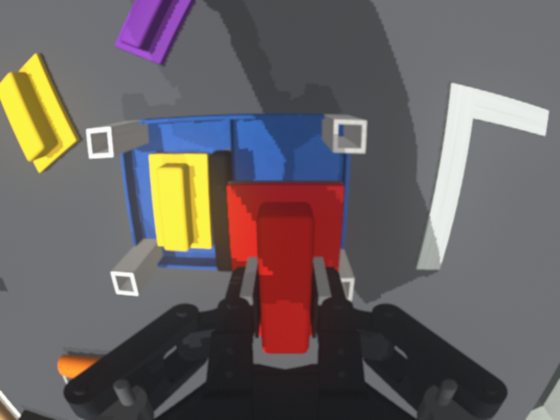

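Held block centre is (510.8, 288.2); the bay centre from the posts in the same view is (510.0, 290.0). Before going down I'll check the knuckle clearance over the handle.

Run:
```python
from h import *
z=np.load("w6.npz"); im,d=z["im"],z["d"]; p=ctrl.camera_params("wrist"); P=depthpts(p,d,True)
hsv=cv2.cvtColor(im,cv2.COLOR_RGB2HSV)
m=(P[...,2]>120)&~((hsv[...,1]>120)&(hsv[...,2]>60)); Q=P[m]
for a in range(-110,115,10):
    k=(Q[:,1]-288>=a)&(Q[:,1]-288<a+10)
    if k.sum()>10: print(a,"minz-126:",(np.percentile(Q[k,2],2)-126).round(1),"x",Q[k,0].min().round(0),Q[k,0].max().round(0))
```

```text
-70 minz-126: 115.7 x 493.0 504.0
-60 minz-126: 99.0 x 492.0 506.0
-50 minz-126: 82.5 x 494.0 522.0
-40 minz-126: 75.1 x 494.0 522.0
-30 minz-126: 38.8 x 464.0 514.0
-20 minz-126: 38.3 x 464.0 522.0
-10 minz-126: 102.3 x 465.0 502.0
0 minz-126: 50.6 x 466.0 549.0
10 minz-126: 39.2 x 467.0 524.0
20 minz-126: 27.4 x 467.0 525.0
30 minz-126: 75.4 x 468.0 527.0
40 minz-126: 82.0 x 501.0 527.0
50 minz-126: 98.4 x 500.0 513.0
60 minz-126: 113.5 x 502.0 513.0
```

The links would only just pass the handle (z 82 against 84), so I'll place the block 9 mm toward +y within the bay's 20 mm slack.

Emit:
servo_tool([
  [1, 11, 0, 0, 0, 0],
  [0, 0, 20, 0, 0, 0],
  [0, 0, 30, 0, 0, 0],
  [0, 0, 30, 0, 0, 0],
  [0, 0, 20, 0, 0, 0],
  [0, 0, 12, 0, 0, 0],
  [0, 0, 6, 0, 0, 0],
  [0, 0, 0, 0, 0, 0],
  [0, 0, 0, 0, 0, 0],
])

```text
time: 17.3
ee_pos: [511.6, 298.5, 28.0]
ee_rot: [0.0, 0.036, 0.999, 0.0]
ft_force: [0.1, -0.1, -1.2]
width: 22.6
```

Emit:
servo_tool([
  [0, 0, 2, 0, 0, 0],
  [0, 0, 1, 0, 0, 0],
  [0, 0, 0, 0, 0, 0],
])

```text
time: 17.68
ee_pos: [511.1, 298.3, 24.2]
ee_rot: [-0.0, 0.036, 0.999, 0.0]
ft_force: [-0.1, 0.1, -1.0]
width: 22.9
```

Emit:
servo_tool([
  [0, 0, 2, 0, 0, 0],
  [0, 0, 0, 0, 0, 0],
])

```text
time: 17.92
ee_pos: [511.0, 298.3, 22.0]
ee_rot: [-0.0, 0.036, 0.999, -0.0]
ft_force: [0.2, -0.6, -0.7]
width: 22.8
```

Emit:
servo_tool([
  [0, 0, 2, 0, 0, 0],
  [0, 0, 1, 0, 0, 0],
  [0, 0, 0.5, 0, 0, 0],
  [0, 0, 0, 0, 0, 0],
])

```text
time: 18.42
ee_pos: [511.1, 298.3, 18.7]
ee_rot: [-0.0, 0.036, 0.999, 0.0]
ft_force: [-0.4, 0.1, -1.2]
width: 22.8
```

Emit:
servo_tool([
  [0, 0, 0.7, 0, 0, 0],
  [0, 0, 0, 0, 0, 0],
])

```text
time: 18.68
ee_pos: [511.1, 298.3, 18.0]
ee_rot: [-0.0, 0.036, 0.999, 0.0]
ft_force: [1.2, 0.0, -1.8]
width: 22.4
```

Emit:
servo_tool([
  [0, 0, 0.7, 0, 0, 0],
  [0, 0, 0.5, 0, 0, 0],
  [0, 0, 0, 0, 0, 0],
])

```text
time: 19.05
ee_pos: [511.2, 298.4, 17.8]
ee_rot: [0.0, 0.036, 0.999, 0.0]
ft_force: [-4.5, -1.9, 9.9]
width: 22.8
```

Contact: 9.9 N upward. I'll release with a small opening and retreat.

Emit:
servo_tool([
  [0, 0, -0.5, 0, 0, 0],
  [0, 0, 0, 0, 0, 0],
  [0, 0, 0, 0, 0, 0],
  [0, 0, 0, 0, 0, 0],
], claw=0.38)

```text
time: 19.55
ee_pos: [511.3, 298.5, 17.4]
ee_rot: [-0.0, 0.036, 0.999, 0.0]
ft_force: [-0.4, 2.6, 2.4]
width: 32.2
```

Emit:
servo_tool([
  [0, 0, -3, 0, 0, 0],
  [0, 0, -8, 0, 0, 0],
  [0, 0, -20, 0, 0, 0],
  [0, 0, -35, 0, 0, 0],
  [0, 0, -35, 0, 0, 0],
  [0, 0, -30, 0, 0, 0],
  [0, 0, 0, 0, 0, 0],
])

```text
time: 20.42
ee_pos: [512.3, 298.5, 151.1]
ee_rot: [0.002, 0.036, 0.999, 0.001]
ft_force: [0.7, -0.2, 0.0]
width: 32.5
```

```bash
python3 w5.py w7; python3 go.py 562 -270 155 181.9
```

```text
tcp [512.3 298.5 151.1] w 32.5 F [ 0.7 -0.2  0. ]
post? [332. 134.] 573 [454.5 335.1] [22.2 22.5] 86.1 z 86.7
post? [ 94. 141.] 495 [441.3 157.8] [23.8 22.3] 85.4 z 86.3
post? [118. 277.] 399 [558.6 148.9] [23.6 22.6] 85.0 z 86.1
post? [313. 283.] 143 [571.3 318.1] [ 5.  22.7] 87.8 z 86.5
red 3293 z [26.5 27.4 28.3 50.6 51.8]
  rect top [499.2 299.8] [22.5 45.6] 85.5
yel 5105 z [26.5 27.6 35.1 50.6 79.8]
  rect top [494.9 236.7] [ 2.4 66.7] 85.7
t 20.48 pos [511.6 298.3 149.4] w 31.8 F [-0.4 -0.4 -0.9]
shift now-axes [ -90.7 -563.3   -5.9] target-axes [ -31.5 -569.6   -5.6] turn [ 0.04  0.07 -5.98]
```

The red block lies flat (base top about 28, rib about 51.5) and tray_low hasn't moved. Next is tray_up.

Emit:
servo_tool([
  [0, 0, 0, 0, 0, -6],
  [-2, -25, -1, 0, 0, 0],
  [-2, -45, -1, 0, 0, 0],
  [-2, -50, -1, 0, 0, 0],
  [-2, -50, -1, 0, 0, 0],
  [-2, -50, -1, 0, 0, 0],
  [-2, -50, 0, 0, 0, 0],
  [-2, -50, 0, 0, 0, 0],
  [-2, -50, 0, 0, 0, 0],
  [-2, -50, 0, 0, 0, 0],
  [-2, -50, 0, 0, 0, 0],
  [-2, -40, 0, 0, 0, 0],
], claw=0.6)

```text
time: 21.98
ee_pos: [549.6, -212.5, 151.9]
ee_rot: [-0.001, -0.016, 1.0, 0.0]
ft_force: [-0.0, 0.2, -0.8]
width: 51.6
```

Emit:
servo_tool([
  [-2, -35, 0, 0, 0, 0],
  [-2, -17, 0, 0, 0, 0],
  [-1, -5, 0, 0, 0, 0],
  [0, 0, 0, 0, 0, 0],
  [0, 0, 0, 0, 0, 0],
])

```text
time: 22.6
ee_pos: [557.3, -266.3, 153.4]
ee_rot: [-0.0, -0.017, 1.0, 0.0]
ft_force: [-0.1, 0.2, -0.2]
width: 50.9
```

```bash
python3 w5.py w8; python3 go.py 557 -268 150 181.9
python3 - <<'E'
from h import *
z=np.load("w8.npz"); im,d=z["im"],z["d"]; p=ctrl.camera_params("wrist"); P=depthpts(p,d,True)
m=(P[...,2]>78)&(P[...,2]<90)&(im.max(2)<75)
n,l,st,c=cv2.connectedComponentsWithStats(m.astype(np.uint8))
for i in range(1,n):
    if st[i,4]>100: print("dark",st[i],c[i].round(),np.median(P[l==i],0).round(1),cv2.minAreaRect(P[l==i][:,:2].astype(np.float32)))
E
```

```text
tcp [ 557.3 -266.3  153.4] w 50.9 F [-0.1  0.2 -0.2]
post? [157. 139.] 572 [ 501.8 -359.8] [22.7 22.8] 2.1 z 86.5
post? [405. 140.] 540 [ 496.4 -182.4] [22.3 22.8] 2.2 z 86.5
post? [174. 281.] 445 [ 619.4 -356.6] [23.5 23.3] 90.0 z 86.3
post? [388. 282.] 408 [ 614.2 -179. ] [23.8 22.7] 3.8 z 86.3
red 1 z [-0.8 -0.8 -0.8 -0.8 -0.8]
  rect top [801.7  43.5] [0. 0.] 0.0
yel 3835 z [ 3.8  9.7 11.6 33.9 40.4]
  rect top [393.5   6.2] [82.8 26.8] 3.1
grn 5409 z [26.5 27.6 28.9 50.7 51.8]
  rect top [ 560.  -219.6] [73.5 23.9] 2.1
t 22.65 pos [ 557.3 -266.4  153.5] w 51.1 F [ 0.6 -0.4 -0.4]
shift now-axes [ 0.4 -1.6  3.5] target-axes [ 0.4 -1.6  3.5] turn [ 0.   -0.03  0.09]
dark [ 272  153   18  116 1994] [280. 209.] [ 552.8 -269.4   82.6] ((557.4204711914062, -269.2593688964844), (91.33697509765625, 12.930413246154785), 1.235131025314331)
dark [ 57 208  13  25 180] [ 64. 219.] [ 568.5 -459.7   83.8] ((571.8734130859375, -460.7827453613281), (6.9357829093933105, 22.71861457824707), 86.43926239013672)
```

View pics/w8.png

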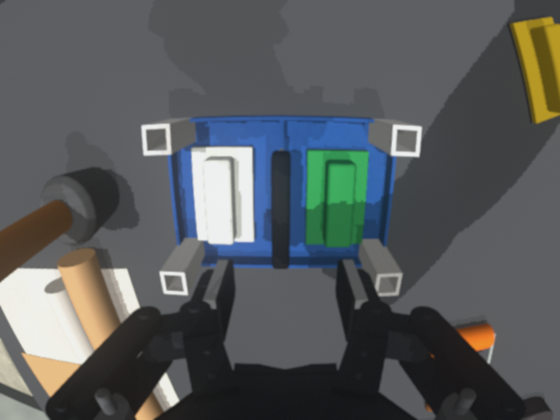

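tray_up's centre is about (558, -269.3) at yaw 1.9°, with the handle top at z ≈ 83, and the fingers straddle it. I'll narrow them a little and go down.

Emit:
servo_tool([
  [-0.5, -3, 10, 0, 0, 0],
  [0, 0, 15, 0, 0, 0],
  [0, 0, 25, 0, 0, 0],
  [0, 0, 25, 0, 0, 0],
  [0, 0, 18, 0, 0, 0],
  [0, 0, 10, 0, 0, 0],
  [0, 0, 7, 0, 0, 0],
  [0, 0, 3, 0, 0, 0],
  [0, 0, 0, 0, 0, 0],
], claw=0.42)

```text
time: 23.78
ee_pos: [557.9, -270.5, 40.5]
ee_rot: [-0.0, -0.017, 1.0, -0.0]
ft_force: [0.6, -0.0, 0.9]
width: 35.9
```

Emit:
servo_tool([
  [0, 0, 0, 0, 0, 0],
  [0, 0, 0, 0, 0, 0],
  [0, 0, 0, 0, 0, 0],
  [0, 0, 0, 0, 0, 0],
  [0, 0, 0, 0, 0, 0],
  [0, 0, 0, 0, 0, 0],
  [0, 0, 0, 0, 0, 0],
  [0, 0, 0, 0, 0, 0],
], claw=0, grip_force=100)

```text
time: 24.78
ee_pos: [558.1, -270.9, 41.0]
ee_rot: [0.0, -0.017, 1.0, -0.0]
ft_force: [-1.0, -1.8, 5.9]
width: 12.2
```

```bash
python3 go.py 557.9 -269.3 40 181.9
```

```text
t 24.77 pos [ 558.1 -270.9   41. ] w 12.2 F [-1.  -1.8  5.9]
shift now-axes [0.1 1.6 1. ] target-axes [0.1 1.6 1. ] turn [-0.06  0.02  0.01]
```

Gripped, 12.2 mm on the 14 mm bar. I'll lift slowly.

Emit:
servo_tool([
  [0, 0, -2, 0, 0, 0],
  [0, 0, -4, 0, 0, 0],
  [0, 0, -8, 0, 0, 0],
  [0, 0, -14, 0, 0, 0],
  [0, 0, -20, 0, 0, 0],
  [0, 0, -20, 0, 0, 0],
  [0, 0, -20, 0, 0, 0],
  [0, 0, -15, 0, 0, 0],
  [0, 0, -10, 0, 0, 0],
  [0, 0, -5, 0, 0, 0],
  [0, 0, 0, 0, 0, 0],
  [0, 0, 0, 0, 0, 0],
])

```text
time: 26.28
ee_pos: [557.6, -270.3, 157.6]
ee_rot: [-0.001, -0.017, 1.0, 0.0]
ft_force: [0.1, -0.0, -7.1]
width: 12.4
```

```bash
python3 w5.py w9; python3 go.py 506.5 242 158 175.8
```

```text
tcp [ 557.6 -270.3  157.6] w 12.4 F [ 0.1 -0.  -7.1]
red 1 z [-2.3 -2.3 -2.3 -2.3 -2.3]
  rect top [804.3  23.5] [0. 0.] 0.0
yel 3777 z [ 3.7  9.8 11.6 34.4 40.5]
  rect top [398.    7.2] [91.6 27.5] 3.8
grn 10851 z [143.2 144.2 150.1 167.2 168.4]
  rect top [ 552.9 -221. ] [61.8 24. ] 2.1
t 26.32 pos [ 557.6 -270.3  157.6] w 12.6 F [ 0.4  0.9 -6.8]
shift now-axes [ 33.9 513.7  -0. ] target-axes [ 8.850e+01  5.072e+02 -4.000e-01] turn [ 0.04 -0.09  6.12]
```

Load is 7 N, and the green block rose by the same 117 mm, so the tray is level and its blocks are in it. Next I carry it over tray_low.

Emit:
servo_tool([
  [0, 0, 0, 0, 0, 2],
  [0, 0, 0, 0, 0, 2.5],
  [0, 0, 0, 0, 0, 1.6],
  [1, 6, 0, 0, 0, 0],
  [2, 14, 0, 0, 0, 0],
  [4, 24, 0, 0, 0, 0],
  [6, 34, 0, 0, 0, 0],
  [7, 40, 0, 0, 0, 0],
  [7, 42, 0, 0, 0, 0],
  [7, 42, 0, 0, 0, 0],
  [7, 42, 0, 0, 0, 0],
  [7, 42, 0, 0, 0, 0],
])

```text
time: 27.82
ee_pos: [529.6, 21.1, 158.6]
ee_rot: [-0.0, 0.036, 0.999, 0.0]
ft_force: [1.9, -0.2, -6.2]
width: 12.7
```

Emit:
servo_tool([
  [7, 42, 0, 0, 0, 0],
  [7, 42, 0, 0, 0, 0],
  [7, 40, 0, 0, 0, 0],
  [6, 34, 0, 0, 0, 0],
  [4, 24, 0, 0, 0, 0],
  [2, 14, 0, 0, 0, 0],
  [1, 6, 0, 0, 0, 0],
  [0, 2, 0, 0, 0, 0],
  [0, 0, 0, 0, 0, 0],
  [0, 0, 0, 0, 0, 0],
])

```text
time: 29.08
ee_pos: [511.9, 223.6, 158.3]
ee_rot: [-0.0, 0.037, 0.999, -0.0]
ft_force: [-0.6, -0.9, -7.0]
width: 12.1
```

```bash
python3 go.py 506.5 242 158 175.8; python3 w5.py w10
python3 - <<'E'
from h import *
for n in ("scene","top"):
    p,im,d=cap(n); np.savez(n+"2",im=im,d=d); save(n+"2",im)
E
```

```text
t 29.07 pos [511.9 223.6 158.3] w 12.1 F [-0.6 -0.9 -7. ]
shift now-axes [ 6.7 18.   0.3] target-axes [ 6.7 18.   0.3] turn [-0.01 -0.03 -0.03]
tcp [511.9 223.6 158.3] w 12.1 F [-0.6 -0.9 -7. ]
post? [185. 118.] 260 [435.7 158.2] [22.7 10.4] 85.6 z 86.6
post? [429. 121.] 242 [448.6 335.6] [23.1 10.3] 85.7 z 86.5
red 1 z [252.3 252.3 252.3 252.3 252.3]
  rect top [495.1 166.8] [0. 0.] 0.0
yel 5493 z [ 2.5 10.  25.  39.5 40.9]
  rect top [400.3  24.3] [95.4 32. ] 22.8
grn 11235 z [143.7 144.9 150.9 167.9 169.1]
  rect top [511.4 272.9] [24.  64.1] 86.3
```

View pics/w10.png

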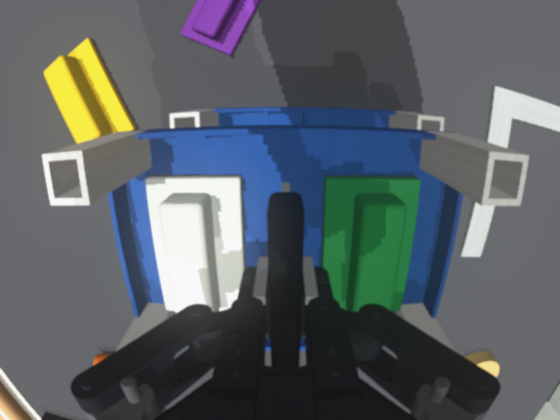

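Upper tray held level with both blocks in. The lower -x sockets peep out behind it at (185,118) and (429,121). I'll measure the upper post tops against them.

```bash
cat > up.py <<'E'
import sys
from h import *
z=np.load(sys.argv[1]+".npz"); im,d=z["im"],z["d"]; p=ctrl.camera_params("wrist"); P=depthpts(p,d,True)
hsv=cv2.cvtColor(im,cv2.COLOR_RGB2HSV); zt=float(sys.argv[2])
def posts(lo,hi):
    m=((P[...,2]>lo)&(P[...,2]<hi)&(hsv[...,1]<60)&(hsv[...,2]>90)).astype(np.uint8); m[240:]=0
    n,l,st,c=cv2.connectedComponentsWithStats(m)
    for i in range(1,n):
        if st[i,4]>60:
            Q=P[l==i]; r=cv2.minAreaRect(Q[:,:2].astype(np.float32)); print(c[i].round(),st[i,4],np.round(r[0],1),np.round(r[1],1),round(r[2],1),"z",np.median(Q[:,2]).round(1),"bbox",Q.min(0).round(1),Q.max(0).round(1))
print("upper");posts(zt-4,zt+4);print("lower");posts(80,92)
E
python3 up.py w10 204
python3 - <<'E'
from h import *
z=np.load("top2.npz"); p=ctrl.camera_params("top"); P=depthpts(p,z["d"])
for lo,hi,nm in((196,212,"up"),(80,94,"low")):
    m=((P[...,2]>lo)&(P[...,2]<hi)).astype(np.uint8); n,l,st,c=cv2.connectedComponentsWithStats(m)
    for i in range(1,n):
        if st[i,4]>12 and st[i,4]<300: print(nm,st[i,4],c[i].round(1),plane(p,c[i],204 if nm=="up" else 88)[0].round(1),np.median(P[l==i],0).round(1))
E
```

```text
upper
[ 68. 177.] 1632 [446.5 139.9] [24.3 22.4] 85.3 z 203.6 bbox [434.8 127.5 200. ] [458.4 152.6 206.1]
[502. 178.] 1622 [459.8 317.1] [24.5 22.5] 86.2 z 203.7 bbox [447.9 304.2 200. ] [471.8 329.  205.9]
lower
[186. 118.] 291 [435.4 158.5] [22.7 10.9] 85.6 z 86.4 bbox [429.7 147.   80. ] [441.7 170.   88.8]
[429. 121.] 283 [448.4 335.7] [23.3 11. ] 85.7 z 86.3 bbox [442.4 324.   80. ] [454.5 347.7  88.8]
up 51 [221.9 193.4] [567.4 128.1 204. ] [567.6 127.8 205.3]
up 19 [185.2 222.8] [492.  218.3 204. ] [492.3 218.9 201. ]
up 53 [217.  239.9] [449.6 137.6 204. ] [449.4 137.9 204.7]
low 26 [441.7 202.3] [ 568.7 -464.2   88. ] [ 566.3 -463.7   87.8]
low 18 [215.7 248.8] [437.1 154.3  88. ] [436.5 153.9  87.7]
low 98 [475.1 330.7] [ 225.1 -535.5   88. ] [ 221.7 -536.3   87.3]
low 58 [485.3 370.2] [ 124.9 -555.9   88. ] [ 123.8 -555.8   87.1]
low 24 [261.9 390.3] [70.4 25.5 88. ] [71.1 26.5 85.4]
```

Lower sockets are at about (441.3,158.3) and (454.4,335.5), upper at (446.5,139.9) and (459.8,317.1). That makes the correction about (-5.1, +18) in world axes; the top camera agrees within 1 mm.

Emit:
servo_tool([
  [1, 3, 0, 0, 0, 0],
  [2.4, 6, 0, 0, 0, 0],
  [2, 6, 0, 0, 0, 0],
  [1, 2.6, 0, 0, 0, 0],
  [0, 0, 4, 0, 0, 0],
  [0, 0, 7, 0, 0, 0],
  [0, 0, 6, 0, 0, 0],
  [0, 0, 3, 0, 0, 0],
  [0, 0, 0, 0, 0, 0],
  [0, 0, 0, 0, 0, 0],
])

```text
time: 30.48
ee_pos: [506.8, 242.2, 138.5]
ee_rot: [-0.0, 0.036, 0.999, 0.0]
ft_force: [-0.7, -0.5, -6.6]
width: 12.4
```

```bash
python3 w5.py w11 >/dev/null; python3 up.py w11 184;python3 go.py 506.5 242 158 175.8
python3 - <<'E'
from h import *
p,im,d=cap("top"); P=depthpts(p,d)
m=((P[...,2]>176)&(P[...,2]<192)).astype(np.uint8); n,l,st,c=cv2.connectedComponentsWithStats(m)
for i in range(1,n):
    if 12<st[i,4]<300: print(st[i,4],c[i].round(1),plane(p,c[i],184)[0].round(1))
E
```

```text
upper
[ 69. 178.] 1643 [441.5 158.3] [24.2 22.4] 85.4 z 183.8 bbox [429.7 146.  180. ] [453.4 171.1 186.2]
[501. 178.] 1677 [454.6 335.8] [24.1 22.5] 85.3 z 183.9 bbox [442.6 322.9 180. ] [466.5 348.7 186.4]
lower
[152. 127.] 142 [431.4 158.5] [23.   2.6] 85.8 z 86.4 bbox [429.6 147.1  81. ] [433.5 169.9  88. ]
[416. 127.] 135 [444.3 335.7] [22.5  2.5] 86.3 z 86.5 bbox [442.7 324.4  80. ] [445.8 346.9  88.6]
t 30.52 pos [506.8 242.3 138.5] w 12.5 F [-0.2 -0.2 -7.1]
shift now-axes [  0.2  -0.3 -19.5] target-axes [  0.2  -0.3 -19.5] turn [ 0.01 -0.01  0.02]
107 [458.3 194.4] [ 572. -474.  184.]
50 [215.5 196.8] [562.3 146.6 184. ]
28 [178.5 227. ] [484.  238.5 184. ]
49 [210.9 242.6] [444.8 155.4 184. ]
32 [511.2 316.1] [ 268.4 -587.2  184. ]
34 [530.9 327.3] [ 241.8 -633.5  184. ]
38 [519.  345.1] [ 199.3 -601.4  184. ]
30 [538.3 356.4] [ 173.1 -645.9  184. ]
38 [526.8 374.4] [ 130.9 -615.   184. ]
245 [292.1 401.9] [ 63.4 -49.5 184. ]
30 [240.4 417. ] [ 28.1  73.8 184. ]
```

Alignment is within about 0.5 mm in both views. I'll lower it and watch the force.

Emit:
servo_tool([
  [0, 0, 3, 0, 0, 0],
  [0, 0, 4, 0, 0, 0],
  [0, 0, 4, 0, 0, 0],
  [0, 0, 3, 0, 0, 0],
  [0, 0, 2, 0, 0, 0],
  [0, 0, 0, 0, 0, 0],
  [0, 0, 0, 0, 0, 0],
])

```text
time: 31.45
ee_pos: [506.7, 242.3, 122.4]
ee_rot: [-0.0, 0.036, 0.999, 0.0]
ft_force: [-0.4, 0.7, -6.7]
width: 12.7
```

Emit:
servo_tool([
  [0, 0, 2, 0, 0, 0],
  [0, 0, 2, 0, 0, 0],
  [0, 0, 1, 0, 0, 0],
  [0, 0, 0, 0, 0, 0],
])

```text
time: 31.95
ee_pos: [506.5, 242.2, 117.2]
ee_rot: [-0.0, 0.036, 0.999, -0.0]
ft_force: [0.3, -0.3, -6.9]
width: 12.5
```

Emit:
servo_tool([
  [0, 0, 1.5, 0, 0, 0],
  [0, 0, 1, 0, 0, 0],
  [0, 0, 0.5, 0, 0, 0],
  [0, 0, 0, 0, 0, 0],
])

```text
time: 32.45
ee_pos: [506.6, 242.3, 114.3]
ee_rot: [-0.0, 0.036, 0.999, 0.0]
ft_force: [1.5, -0.2, -6.2]
width: 12.6
```

Emit:
servo_tool([
  [0, 0, 0.5, 0, 0, 0],
  [0, 0, 0.5, 0, 0, 0],
  [0, 0, 0, 0, 0, 0],
])

```text
time: 32.83
ee_pos: [506.6, 242.2, 113.3]
ee_rot: [-0.0, 0.036, 0.999, 0.0]
ft_force: [1.0, -0.4, -6.5]
width: 12.6
```

Emit:
servo_tool([
  [0, 0, 0.5, 0, 0, 0],
  [0, 0, 0.5, 0, 0, 0],
  [0, 0, 0, 0, 0, 0],
])

```text
time: 33.2
ee_pos: [506.7, 242.3, 112.9]
ee_rot: [0.0, 0.036, 0.999, 0.0]
ft_force: [-2.1, -0.3, 2.9]
width: 12.5
```

Contact at the expected height (112.9, expected 113). I'll release slowly and back off.

Emit:
servo_tool([
  [0, 0, 0.3, 0, 0, 0],
  [0, 0, 0, 0, 0, 0],
], grip_force=30)

```text
time: 33.45
ee_pos: [506.8, 242.3, 112.9]
ee_rot: [0.0, 0.036, 0.999, 0.0]
ft_force: [-3.2, -1.0, 6.1]
width: 12.5
```

Emit:
servo_tool([
  [0, 0, 0, 0, 0, 0],
  [0, 0, 0, 0, 0, 0],
  [0, 0, 0, 0, 0, 0],
  [0, 0, 0, 0, 0, 0],
  [0, 0, 0, 0, 0, 0],
  [0, 0, -2, 0, 0, 0],
  [0, 0, -6, 0, 0, 0],
  [0, 0, -15, 0, 0, 0],
  [0, 0, -25, 0, 0, 0],
  [0, 0, -30, 0, 0, 0],
  [0, 0, -30, 0, 0, 0],
  [0, 0, -10, 0, 0, 0],
], claw=0.38)

```text
time: 34.95
ee_pos: [507.3, 242.4, 232.6]
ee_rot: [0.001, 0.036, 0.999, 0.001]
ft_force: [0.4, 0.4, -0.3]
width: 32.3
```

```bash
python3 w5.py w12
python3 - <<'E'
from h import *
z=np.load("w12.npz"); im,d=z["im"],z["d"]; p=ctrl.camera_params("wrist"); P=depthpts(p,d,True); hsv=cv2.cvtColor(im,cv2.COLOR_RGB2HSV)
m=((P[...,2]>150)&(P[...,2]<172)&(hsv[...,1]<60)&(hsv[...,2]>90)).astype(np.uint8)
n,l,st,c=cv2.connectedComponentsWithStats(m)
for i in range(1,n):
    if st[i,4]>60:
        Q=P[l==i]; r=cv2.minAreaRect(Q[:,:2].astype(np.float32)); print(c[i].round(),np.round(r[0],1),np.round(r[1],1),"z50/90",np.percentile(Q[:,2],[50,90]).round(1))
p,im,d=cap("scene"); a=im[140:260,300:460]; save("s3",cv2.resize(a,(800,600),interpolation=cv2.INTER_CUBIC))
E
```

```text
tcp [507.3 242.4 232.6] w 32.3 F [ 0.4  0.4 -0.3]
red 1 z [316.4 316.4 316.4 316.4 316.4]
  rect top [490.8 187.5] [0. 0.] 0.0
yel 4434 z [-1.   9.8 16.9 39.3 40.8]
  rect top [400.8  24.4] [96.5 31.1] 22.8
grn 5267 z [ 98.4  99.5 100.8 122.6 123.7]
  rect top [509.8 290.5] [23.8 74. ] 89.4
[165. 136.] [441.5 158.4] [23.4 22.5] z50/90 [158.1 159.4]
[405. 136.] [454.6 335.7] [23.1 22.5] z50/90 [158.3 159.4]
[181. 275.] [559.1 149.8] [23.1 23.8] z50/90 [157.6 159.2]
[388. 275.] [572.2 326.7] [22.8 23.4] z50/90 [157.7 159.2]
```

View pics/s3.png

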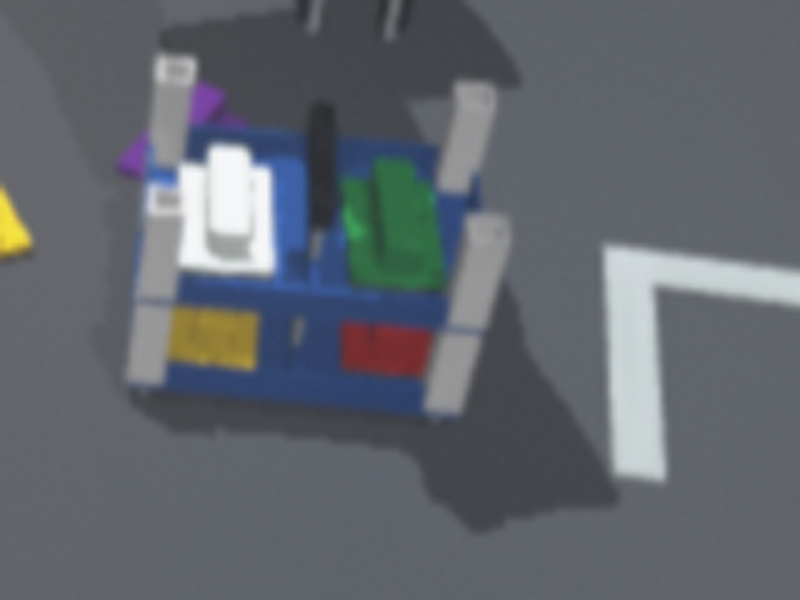

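The trays are stacked and level: upper post tops at about 158 on all four corners, against 86.4 for the lower ones (+72), with the blocks visible in both. Handing in.

```bash
python3 -c "
from bench import ctrl
print(ctrl.get_state()['time'],ctrl.sign_off())"
```

```text
the job is handed in; nothing more can be done
35.05 None
```

The red block is in tray_low's empty bay and tray_up is stacked on it with all four pins home. I handed in at 35 s with the gripper open and clear.

**What I did**
- I laid the red block flat in the empty bay, 9 mm off-centre toward +y so the finger links cleared the handle.
- I carried the full tray by its handle, level, and lowered it onto tray_low until it made contact at the expected height.

**Last checks**
- **Stack height:** the upper post tops read 157.6–158.3 mm at all four corners. The lower ones read about 86.4 mm earlier, so the rise is about 72 mm, as required.
- **Alignment:** the two post positions I could compare agree within 0.4 mm.
- **tray_low:** it had not moved after the block was placed. I did not measure it again after stacking.
- **Blocks:** the last picture shows all four in place. The red one was flat when measured before stacking.
- **Forces:** the highest contact force I read was about 11 N.

**What went wrong or disagreed**
- **Missed grasps:** the first two grasps on the red block closed on nothing. The fingertips sit about 35 mm higher than the reported tool position implies. I measured this in the wrist and scene cameras and corrected for it.
- **Joint limit:** joint 6 read 3.141 during the first carry, against a range end of 3.14. I backed off and used the half-turned grasp.
- **Camera bias:** the top camera differed from the wrist camera by about 3–4 mm, so I worked from the wrist view.

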